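# Check the oversize tappet and tally it

### The arm

A 6-joint arm with a two-finger parallel gripper is mounted at the origin on the work surface. World frame = base frame: x ahead of the robot, y to its left, z up, the work surface at z = 0. Lengths are in m, angles in rad, forces in N, time in s.
With the tool pointing down it reaches from about 0.25 to 0.725 m from the base axis. Payload 4 kg.
Tool frame: the origin (TCP) lies at the very end of the fingers, on their centre line; the grasp point (between the pads) lies ctrl.grip_depth behind it (ctrl.grip_depth is the distance from the TCP to the grasp point, in m); y points along the fingers, x is the direction in which the jaws open and shut, and the axes are right-handed (so a half turn about y gives the same grasp; the last joint's range is limited). The gripper opens to 85 mm and grips with 20 to 120 N. Pads are 22 mm wide; open, the fingers measure 114 mm over their backs; the gripper's body (76 mm by 85 mm) begins 54 mm behind the grasp point. The pads swing forward as they close: fully open they stand 13 mm farther back than shut.
Start: joints at [1.112, 0.241, 0.005, 1.335, 0, 1.571], TCP at [0.221, 0.448, 0.231] pointing down, gripper open.
Joint ranges: [-2.72, 2.72], [-1.05, 1.87], [-1.09, 1.28], [-1.99, 2.15], [-1.42, 1.44], [-3.14, 3.14]. Speed limits (rad/s): [2.79, 2.79, 3.14, 3.14, 3.14, 3.14].

### API

Orientations are given as a unit quaternion [w, x, y, z].
In Python, from plant import ctrl gives the robot as it stands.
- The arm moves only by the tool drive_tool, never from a script. Its argument "series" is a list of rows, each a list of 4 numbers: the shift along the tool's x, y, z in m, then the turn about the tool's y in degrees. In form: [[tx, ty, tz, yaw], ...]. A call has 1 to 12 rows; each row is the pose to reach, as a shift and turn from the pose commanded when the call began, along the tool's axes at that moment; what a row does not reach only later rows make up. A row lasts 1/12 s, in which the tool goes at most 41.7 mm and 7.16 degrees, less where a joint would pass 70% of its speed; a pose out of reach is approached as far as the arm can. A call with a gripper value outside its range is refused whole. "jaw" is the finger opening in m, from 0 to 0.0854, set as the call begins (left out, the last holds). The fingers move at their own pace and stop on an object; the grip force is fixed at half the most. Time passes only in rows, so rows that repeat a pose let the fingers close. It gives the time, the measured TCP pose, the force and the opening at its end, in the units of the state.
- ctrl.observe(): the state, without advancing time (a new reading comes with each control period).
- ctrl.capture(name): name is "side" or "top" or "wrist"; returns the picture (400x640x3 uint8, blue, green, red); there is no depth.
- ctrl.camera_model(name): a dict with "mtx" (3x3 intrinsics, pixels), "rvec" (rotation vector, rad) and "tvec" (3), from world to camera coordinates, as OpenCV has them; the wrist camera has in their place "tool_from_camera" (4x4, takes a point from camera to tool coordinates, whose origin is the TCP and whose axes are the tool frame's). Camera axes: x right, y down, z forward; pixel columns grow to the right and rows downward; lengths in m; the calibration is good to about 2 mm. The wrist camera is an equidistant fisheye: a pixel r from the principal point sees the ray r / f radians off the axis. A picture is of the moment at which its call begins: read the wrist's pose just before it. camera_model takes no time and is no camera call.
- ctrl.sign_off(): hands the job in, once; it reports no verdict.
The state is a dict: "time_s": time; "q": joint angles; "dq": joint speeds; "joint_torque": joint torques, N m; "position": TCP position; "eef_rot": TCP orientation; "force": force on the tool from outside, world axes, zero at the start; "moment": the same for the moment, N m; "width": opening from 0.0 (shut) to 1.0 (fully open).
Only numpy, scipy, OpenCV 4.12 (cv2) and the standard library are available. Lean on these libraries where they do the work, as an engineer would, in place of code of your own. Each camera call takes 0.05 s, during which the arm holds its last target.

### The job

On the cylinder head, one of the four tappets in the row is oversize, clearly wider than the other three. With the fingertips press it gently down to its stop and let it spring back up, then gently push the tally tab directly in front of it fully in towards it. Leave the other three tappets and their tabs alone, disturb nothing else on the head or the bench, and draw clear.

Things in the scene. Friction and masses are not known exactly. Their poses are not given: they have to be found in the camera images.
- head: Aluminium cylinder head fixed to the bench, 120 x 300 mm, top 80 mm above the bench. Origin: bench level under the middle of the tappet row. y along the row (tappets at y -90, -30, 30, 90 mm, x 0), x across, away from the tally rail (roughly away from the robot), z up. Plywood tally rail on the near side, x -130 to -45 mm, its top 50 mm above the bench. Pipe stub, 40 mm, at the +y end.
- unit_wide: Station of the one wide (oversize) tappet: its collar, its tappet and its tally tab. It may be at any of the four places in the row. Origin on the tappet's axis at the head's top face (80 mm above the bench), axes parallel to the head's.
- tappet_wide (a joint): The one wide (oversize) steel tappet: a flat-topped round plunger, 36 mm across, upper face 104 mm above the bench (24 mm above the head) at rest, in a fixed dark collar 46 mm across and 6 mm high. Joint: how far it is pushed down, m: 0 at rest, 0.008 at its stop. A spring brings it back up: about 2 N starts it, about 5 N holds it at the stop.
- tappet_wide_top (a point): Centre of the upper face of that 36 mm tappet (moves with it).
- tab_wide (a joint): Tally tab of that tappet, in front of it on the rail: upright steel plate 10 mm thick (head x), 18 mm wide (head y), top 81 mm above the bench; its foot, 22 mm wide, 4 mm high, runs from the near face towards the tappet. Joint: slid along head +x, towards its tappet, m: 0 out, 0.025 fully in at its stop. Starts 0 to 4 mm in; about 2 N slides it; it stays where left.
- tab_wide_face (a point): On the tab's near upright face (the face away from the tappets), mid-width, 70 mm above the bench: 110 mm from the tappet's axis along head -x when the tab is fully out (moves with it).
- unit_a: Station of one of the three ordinary (narrow) tappets: its collar, its tappet and its tally tab. It may be at any of the four places in the row. Origin on the tappet's axis at the head's top face (80 mm above the bench), axes parallel to the head's.
- tappet_a (a joint): One of the three ordinary (narrow) steel tappets: a flat-topped round plunger, 24 mm across, upper face 104 mm above the bench (24 mm above the head) at rest, in a fixed dark collar 34 mm across and 6 mm high. Joint: how far it is pushed down, m: 0 at rest, 0.008 at its stop. A spring brings it back up: about 2 N starts it, about 5 N holds it at the stop.
- tab_a (a joint): Tally tab of that tappet, in front of it on the rail: upright steel plate 10 mm thick (head x), 18 mm wide (head y), top 81 mm above the bench; its foot, 22 mm wide, 4 mm high, runs from the near face towards the tappet. Joint: slid along head +x, towards its tappet, m: 0 out, 0.025 fully in at its stop. Starts 0 to 4 mm in; about 2 N slides it; it stays where left.
- unit_b: Station of one of the three ordinary (narrow) tappets: its collar, its tappet and its tally tab. It may be at any of the four places in the row. Origin on the tappet's axis at the head's top face (80 mm above the bench), axes parallel to the head's.
- tappet_b (a joint): One of the three ordinary (narrow) steel tappets: a flat-topped round plunger, 24 mm across, upper face 104 mm above the bench (24 mm above the head) at rest, in a fixed dark collar 34 mm across and 6 mm high. Joint: how far it is pushed down, m: 0 at rest, 0.008 at its stop. A spring brings it back up: about 2 N starts it, about 5 N holds it at the stop.
- tab_b (a joint): Tally tab of that tappet, in front of it on the rail: upright steel plate 10 mm thick (head x), 18 mm wide (head y), top 81 mm above the bench; its foot, 22 mm wide, 4 mm high, runs from the near face towards the tappet. Joint: slid along head +x, towards its tappet, m: 0 out, 0.025 fully in at its stop. Starts 0 to 4 mm in; about 2 N slides it; it stays where left.
- unit_c: Station of one of the three ordinary (narrow) tappets: its collar, its tappet and its tally tab. It may be at any of the four places in the row. Origin on the tappet's axis at the head's top face (80 mm above the bench), axes parallel to the head's.
- tappet_c (a joint): One of the three ordinary (narrow) steel tappets: a flat-topped round plunger, 24 mm across, upper face 104 mm above the bench (24 mm above the head) at rest, in a fixed dark collar 34 mm across and 6 mm high. Joint: how far it is pushed down, m: 0 at rest, 0.008 at its stop. A spring brings it back up: about 2 N starts it, about 5 N holds it at the stop.
- tab_c (a joint): Tally tab of that tappet, in front of it on the rail: upright steel plate 10 mm thick (head x), 18 mm wide (head y), top 81 mm above the bench; its foot, 22 mm wide, 4 mm high, runs from the near face towards the tappet. Joint: slid along head +x, towards its tappet, m: 0 out, 0.025 fully in at its stop. Starts 0 to 4 mm in; about 2 N slides it; it stays where left.
- socket: Loose steel socket standing on the head behind the row, 24 mm across, 26 mm high. Origin: centre of its underside. A bystander.
- nut: Loose brass nut lying on the head behind the row, 28 mm across, 14 mm high. Origin: centre of its underside. A bystander.
- spray: Grey spray can standing behind the head, 54 mm across, 150 mm high. Origin: centre of its underside. A bystander.
- paste: Jar standing behind the head, 60 mm across, 55 mm high. Origin: centre of its underside. A bystander.
- oil: Oil bottle standing beyond the head's +y end, 66 mm across, 165 mm high. Origin: centre of its underside. A bystander.
- tray: Empty steel tray, 120 x 90 x 30 mm, beyond the head's -y end. Origin: centre of its underside. A bystander.
- spanner: Spanner lying on the bench between the head's -y end and the tray, 150 mm long. Origin: about the middle of its underside. A bystander.

How it is judged:
By the outcome, as a careful person would: the job done as asked, in the order asked, and still so for the second after the job is handed in, with the robot touching nothing.
It also fails if it takes over 48 s, if anything falls off the work surface, if the arm or the gripper's body presses on something with over 40 N, if the wrist force passes 120 N, or if a joint passes its speed limit or range.

## Working session

There is one attempt and no reset: what is moved stays moved. The work goes in short steps, Python scripts to look and compute and a tool call to move; the robot and the scene stay as the last step left them, time stands still between calls to the robot, and variables do not carry over. Pictures are saved under pics/ and viewed, and the job is handed in when it is done.

Besides the shell and the picture viewer there is one more tool, called after "Emit:" in YAML: its name, and indented under it one key for each argument. drive_tool: Moves the arm, as the interface text tells. Its arguments: {"type":"object","properties":{"series":{"type":"array","items":{"type":"array","items":{"type":"number"}}},"jaw":{"type":"number"}},"required":["series"]}

```bash
ls; mkdir -p pics
python3 - <<'E'
from plant import ctrl
import cv2
s=ctrl.observe(); print(s)
print(ctrl.grip_depth)
for n in("top","side","wrist"):
    print(n,ctrl.camera_model(n))
    cv2.imwrite(f"pics/{n}0.png",ctrl.capture(n))
E
```

```text
pics
{'time_s': 0.0, 'q': array([ 1.11199810e+00,  2.41386676e-01,  3.71894603e-03,  1.33519504e+00,
       -1.54533659e-05,  1.57078466e+00]), 'dq': array([ 0.00152144, -0.00107883, -0.00026657, -0.00107245,  0.00060824,
       -0.0011612 ]), 'joint_torque': array([-6.69177371e-04, -3.72320938e+01,  2.52405864e+01,  1.70071644e-02,
        3.26249040e-05, -3.03201261e-06]), 'position': array([0.22115945, 0.4477233 , 0.23042408]), 'eef_rot': array([-0.60020507,  0.60098555,  0.37259103, -0.37382637]), 'force': array([ 0.25497195,  0.66421058, -0.39817631]), 'moment': array([0.04788364, 0.00837546, 0.03026532]), 'width': 0.9999597615710966}
0.0187
top {'mtx': array([[422.56268142,   0.        , 312.85109994],
       [  0.        , 422.56268142, 200.0111906 ],
       [  0.        ,   0.        ,   1.        ]]), 'rvec': array([ 2.16048571, -2.17912305,  0.15641744]), 'tvec': array([0.02687645, 0.61994371, 0.86166436])}
side {'mtx': array([[430.61042592,   0.        , 320.55006331],
       [  0.        , 430.61042592, 193.44698417],
       [  0.        ,   0.        ,   1.        ]]), 'rvec': array([ 0.61508153, -2.57049862,  1.31302584]), 'tvec': array([0.55053289, 0.25034161, 0.73612857])}
wrist {'mtx': array([[309.70691629,   0.        , 319.59905396],
       [  0.        , 309.70691629, 198.23385006],
       [  0.        ,   0.        ,   1.        ]]), 'tool_from_camera': array([[ 9.99999716e-01, -7.18212493e-05, -7.49779040e-04,
         4.11543629e-04],
       [ 6.87819212e-04, -3.18618655e-01,  9.47882735e-01,
        -1.42036970e-01],
       [-3.06971712e-04, -9.47882982e-01, -3.18618515e-01,
         8.21539000e-02],
       [ 0.00000000e+00,  0.00000000e+00,  0.00000000e+00,
         1.00000000e+00]])}
```

View pics/top0.png

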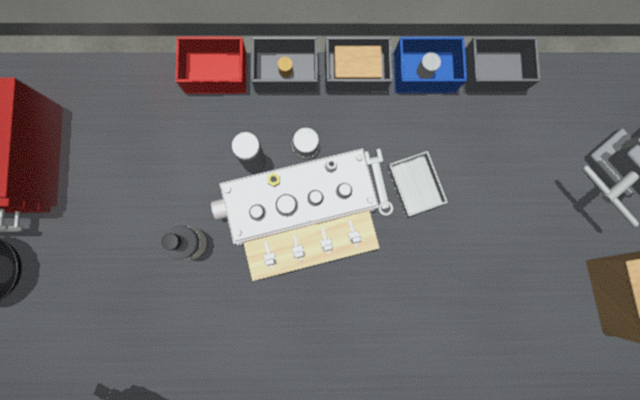

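View pics/side0.png

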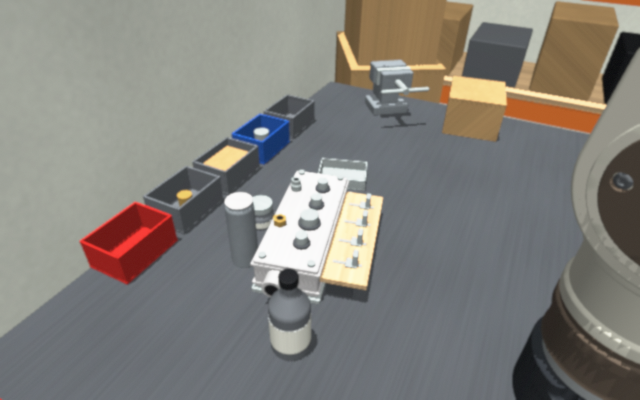

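View pics/wrist0.png

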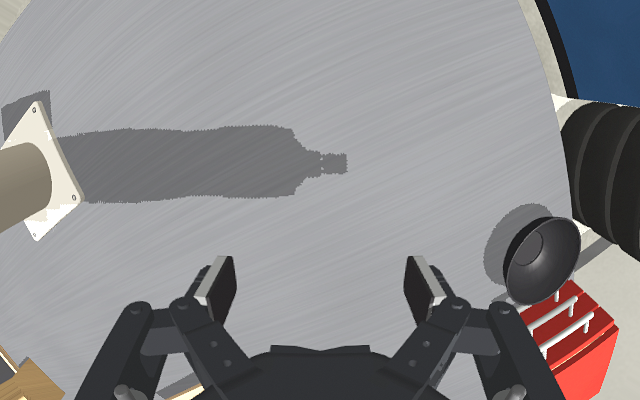

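The wide tappet is at about (287,205) in the top view, second from the pipe end (head y=+30). Its tab is at about (298,248).

Run:
```python
import cv2
a=cv2.imread("pics/top0.png")[130:290,200:400]
cv2.imwrite("pics/topc.png",cv2.resize(a,None,fx=4,fy=3.75*4/3.75,interpolation=cv2.INTER_CUBIC)[:600])
cv2.imwrite("pics/topc.png",cv2.resize(cv2.imread("pics/top0.png")[140:290,210:400],(760,600),interpolation=cv2.INTER_CUBIC))
a=cv2.imread("pics/side0.png")[165:300,250:390]
cv2.imwrite("pics/sidec.png",cv2.resize(a,(560,540),interpolation=cv2.INTER_CUBIC))
```

```text
(no output)
```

View pics/topc.png

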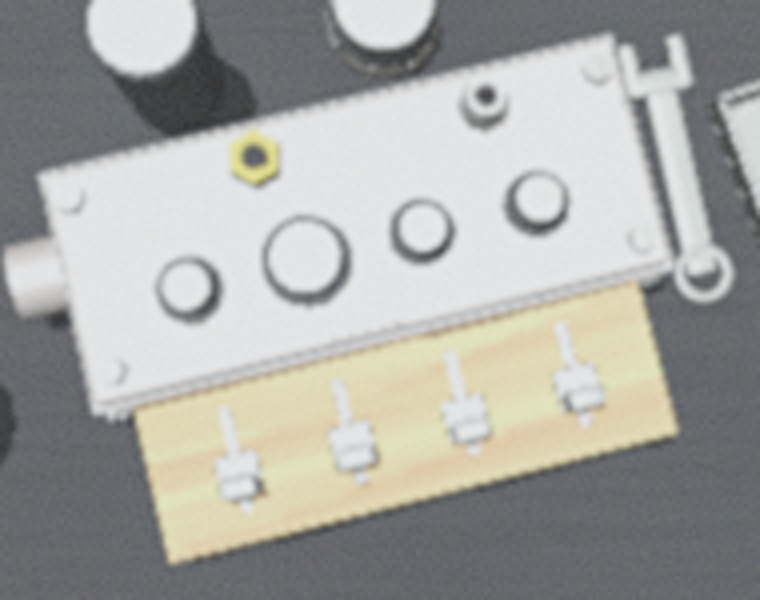

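View pics/sidec.png

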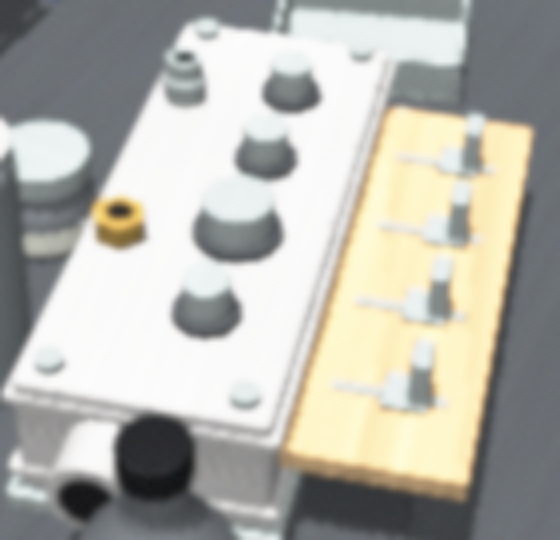

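```bash
cat > h.py <<'E'
import numpy as np,cv2
from plant import ctrl
from scipy.spatial.transform import Rotation as R
def ray(n,uv,z):
    m=ctrl.camera_model(n);Rm=cv2.Rodrigues(m["rvec"])[0]
    p=cv2.undistortPoints(np.array([[uv]],float),m["mtx"],None).ravel()
    d=Rm.T@np.r_[p,1];c=-Rm.T@m["tvec"];return c+d*(z-c[2])/d[2]
def proj(n,P):
    m=ctrl.camera_model(n);return cv2.projectPoints(np.array(P,float).reshape(-1,1,3),m["rvec"],m["tvec"],m["mtx"],None)[0].reshape(-1,2)
E
python3 - <<'E'
from h import *
ys=[.09,.03,-.03,-.09]
T=[ray("top",(210+(u-1.5)/4,140+(v-1.5)/4),.104) for u,v in[(188,287),(306,258),(421,228),(538,199)]]
S=[ray("side",(250+(u-1.5)/4,165+(v-1.5)/4),.104) for u,v in[(207,282),(238,199),(266,131),(292,66)]]
for X in(T,S):
    X=np.array(X);print(X.round(4),np.linalg.norm(np.diff(X,axis=0),axis=1).round(4))
    yd=(X[0]-X[3])[:2];print("yaw",np.degrees(np.arctan2(-yd[0],yd[1])),X.mean(0))
print("rail near corners",[ray("top",(210+u/4,140+v/4),.05).round(4) for u,v in[(170,563),(677,433)]])
print("tab top near edge", ray("top",(210+356/4,140+468/4),.07).round(4), "tabs",[ray("top",(210+u/4,140+v/4),.081).round(4) for u,v in[(238,488),(354,460),(468,434),(582,402)]])
s=ctrl.observe();print(R.from_quat(s["eef_rot"],scalar_first=True).as_matrix().round(3))
E
```

```text
[[ 0.5905  0.1333  0.104 ]
 [ 0.6043  0.0757  0.104 ]
 [ 0.6187  0.0191  0.104 ]
 [ 0.6328 -0.0389  0.104 ]] [0.0593 0.0584 0.0597]
yaw 13.80563138101409 [0.61157017 0.04730096 0.104     ]
[[ 0.5879  0.1365  0.104 ]
 [ 0.6031  0.077   0.104 ]
 [ 0.616   0.0218  0.104 ]
 [ 0.6299 -0.0366  0.104 ]] [0.0614 0.0567 0.0601]
yaw 13.651996134292625 [0.60924059 0.04964355 0.104     ]
rail near corners [array([0.4534, 0.1468, 0.05  ]), array([ 0.5168, -0.115 ,  0.05  ])]
tab top near edge [0.5007 0.0514 0.07  ] tabs [array([0.4916, 0.1098, 0.081 ]), array([0.5048, 0.0523, 0.081 ]), array([ 0.5171, -0.0047,  0.081 ]), array([ 0.5325, -0.0621,  0.081 ])]
[[ 0.443 -0.001 -0.897]
 [ 0.897 -0.001  0.443]
 [-0.002 -1.    -0.   ]]
```

Emit:
drive_tool:
  series:
    - [-0.017, 0, -0.038, -4]
    - [-0.034, 0, -0.076, -8]
    - [-0.05, 0, -0.115, -12]
    - [-0.067, 0, -0.154, -16]
    - [-0.084, 0, -0.192, -20]
    - [-0.101, 0, -0.23, -24]
    - [-0.118, 0, -0.269, -28]
    - [-0.135, 0, -0.307, -32]
    - [-0.151, 0, -0.346, -36]
    - [-0.168, 0, -0.384, -40]
    - [-0.185, 0, -0.423, -40]
    - [-0.202, 0, -0.461, -40]
  jaw: 0

```text
time_s: 1.15
position: [0.5439, 0.0637, 0.231]
eef_rot: [0.437, -0.437, -0.556, 0.556]
force: [1.5, 0.6, -0.8]
width: -0.003
```

Emit:
drive_tool:
  series:
    - [0, 0, 0, 0]
    - [0, 0, 0, 0]

```text
time_s: 1.32
position: [0.5438, 0.0635, 0.2302]
eef_rot: [0.438, -0.438, -0.555, 0.556]
force: [-0.1, -0.2, -0.2]
width: -0.003
```

Run:
```python
from h import *
s=ctrl.observe();print(s["q"],s["position"],s["force"],R.from_quat(s["eef_rot"],scalar_first=True).as_matrix().round(4))
np.savez("pose1.npz",p=s["position"],q=s["eef_rot"])
cv2.imwrite("pics/wrist1.png",ctrl.capture("wrist"))
```

```text
[ 1.16223060e-01  3.37236621e-01  1.34197430e-01  1.36941009e+00
  1.33716910e-04 -1.18648827e-01] [0.54382862 0.06353242 0.23022528] [-0.14895197 -0.19568946 -0.15230805] [[-2.327e-01 -1.700e-03 -9.725e-01]
 [ 9.725e-01 -1.000e-04 -2.327e-01]
 [ 3.000e-04 -1.000e+00  1.600e-03]]
```

View pics/wrist1.png

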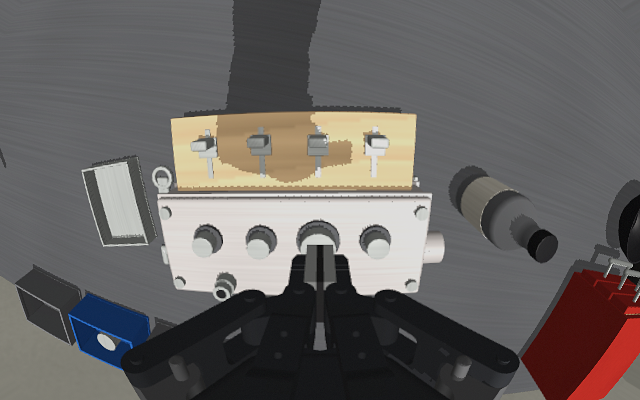

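```bash
cat >> h.py <<'E'
def wray(uv,z,p,q):
    m=ctrl.camera_model("wrist");K=m["mtx"];T=m["tool_from_camera"]
    pt=cv2.fisheye.undistortPoints(np.array([[uv]],float),K,np.zeros(4)).ravel()
    Rw=R.from_quat(q,scalar_first=True).as_matrix()
    d=Rw@T[:3,:3]@np.r_[pt,1];c=p+Rw@T[:3,3];return c+d*(z-c[2])/d[2]
def wproj(P,p,q):
    m=ctrl.camera_model("wrist");T=m["tool_from_camera"];Rw=R.from_quat(q,scalar_first=True).as_matrix()
    P=((np.array(P,float).reshape(-1,3)-p)@Rw-T[:3,3])@T[:3,:3]
    return cv2.fisheye.projectPoints(P.reshape(-1,1,3),np.zeros(3),np.zeros(3),m["mtx"],np.zeros(4))[0].reshape(-1,2)
E
python3 - <<'E'
import cv2
a=cv2.imread("pics/wrist1.png")
cv2.imwrite("pics/w1c.png",cv2.resize(a[105:305,150:450],(800,533),interpolation=cv2.INTER_CUBIC))
E
```

```text
(no output)
```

View pics/w1c.png

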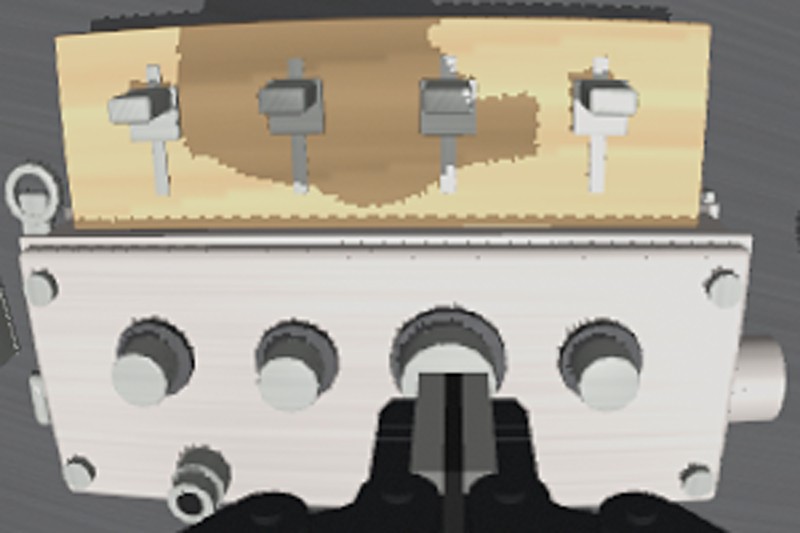

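Run:
```python
from h import *
d=np.load("pose1.npz");p,q=d["p"],d["q"]
f=lambda u,v:(150+(u-.83)/2.667,105+(v-.83)/2.667)
N=np.array([wray(f(*c),.104,p,q) for c in[(609,384),(289,384),(140,380)]])
print(N.round(4)); yd=N[0]-N[2];yw=np.arctan2(-yd[0],yd[1]);print(np.degrees(yw),np.linalg.norm(yd))
hx=np.array([np.cos(yw),np.sin(yw)]);hy=np.array([-hx[1],hx[0]])
c=np.mean([N[0,:2]-.09*hy,N[1,:2]+.03*hy,N[2,:2]+.09*hy],axis=0);print("c",c,"wide",c+.03*hy)
# tab top corners wide: near-top edge (v~82), far edge (v~112)
for uv in[(427,82),(474,82),(425,113),(469,113)]:
    P=wray(f(*uv),.081,p,q)[:2]-c;print("tab",P@hx,P@hy)
for uv in[(710,25),(55,37),(750,238),(22,238)]:
    P=wray(f(*uv),.05 if uv[1]<100 else .08,p,q)[:2]-c;print("rail/head",P@hx,P@hy)
# alternative top/side estimate projected
for C,y in((np.array([.6116,.0473]),13.8),(np.array([.6092,.0496]),13.65),(np.array([.6104,.0485]),13.7)):
  y=np.radians(y);X=np.array([np.cos(y),np.sin(y)]);Y=np.array([-X[1],X[0]])
  uv=wproj([np.r_[C+k*Y,.104] for k in(.09,-.03,-.09)],p,q);print(((uv-[150,105])*2.667).round(0))
print(((wproj([p],p,q)-[150,105])*2.667))
```

```text
[[ 0.5892  0.134   0.104 ]
 [ 0.6168  0.0187  0.104 ]
 [ 0.631  -0.0392  0.104 ]]
13.577355785555362 0.17821925839339137
c [0.61000649 0.04755429] wide [0.60296375 0.07671591]
tab -0.10726785320719724 0.0222424246734515
tab -0.10722108118520929 0.038832383892034916
tab -0.09611958560125593 0.021433984803477902
tab -0.0960694220344138 0.037082583085606864
rail/head -0.12857578347113377 0.13380581670616595
rail/head -0.12861266352752207 -0.13494012380256262
rail/head -0.04901392493234653 0.14658715183759474
rail/head -0.04995117554536301 -0.14510439603321065
[[609. 386.]
 [286. 387.]
 [137. 383.]]
[[617. 382.]
 [293. 383.]
 [142. 379.]]
[[613. 384.]
 [290. 385.]
 [140. 381.]]
[[450.68752028 412.9872013 ]]
```

Emit:
drive_tool:
  series:
    - [0, 0, -0.03, 0]
    - [-0.001, 0, -0.06, 0]
    - [-0.001, 0.03, -0.06, 0]
    - [-0.001, 0.06, -0.06, 0]
    - [-0.001, 0.09, -0.06, 0]
    - [-0.001, 0.105, -0.06, 0]
    - [-0.001, 0.115, -0.06, 0]
    - [-0.001, 0.118, -0.06, 0]
    - [-0.001, 0.118, -0.06, 0]
    - [-0.001, 0.118, -0.06, 0]

```text
time_s: 2.2
position: [0.6023, 0.0796, 0.1148]
eef_rot: [-0.436, 0.437, 0.557, -0.556]
force: [1.3, 0.5, -0.6]
width: -0.001
```

Run:
```python
from h import *
s=ctrl.observe();print(s["position"],s["force"])
a=ctrl.capture("wrist");b=ctrl.capture("side")
cv2.imwrite("pics/w2.png",a);cv2.imwrite("pics/s2.png",cv2.resize(b[150:300,230:420],(760,600),interpolation=cv2.INTER_CUBIC))
```

```text
[0.60228762 0.07963222 0.11479839] [ 1.29333615  0.54956301 -0.61195994]
```

View pics/w2.png

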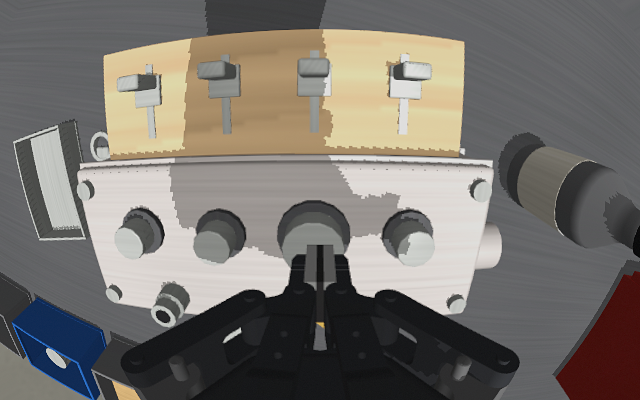

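View pics/s2.png

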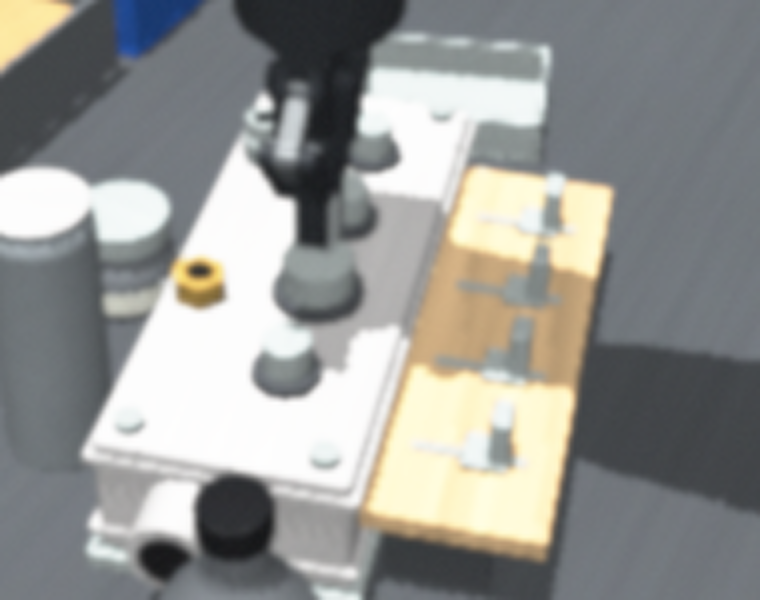

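Emit:
drive_tool:
  series:
    - [-0.003, 0.003, 0, 0]
    - [-0.003, 0.006, 0, 0]
    - [-0.003, 0.006, 0, 0]
    - [-0.003, 0.006, 0, 0]
    - [-0.003, 0.006, 0, 0]

```text
time_s: 2.72
position: [0.6023, 0.0759, 0.1073]
eef_rot: [0.437, -0.437, -0.556, 0.556]
force: [-1.0, -0.6, 0.5]
width: -0.002
```

Run:
```python
from h import *
s=ctrl.observe();print(s["position"],s["force"],s["q"])
```

```text
[0.60233651 0.07585764 0.10726801] [-1.04320437 -0.62349549  0.5125015 ] [ 1.25260213e-01  5.26093684e-01  9.82254546e-02  1.14306715e+00
  3.84182266e-05 -1.13807692e-01]
```

Emit:
drive_tool:
  series:
    - [0, 0.002, 0, 0]
    - [0, 0.004, 0, 0]
    - [0, 0.005, 0, 0]
    - [0, 0.006, 0, 0]
    - [0, 0.006, 0, 0]
    - [0, 0.006, 0, 0]

```text
time_s: 3.22
position: [0.6026, 0.076, 0.1017]
eef_rot: [-0.437, 0.437, 0.556, -0.556]
force: [-0.2, 0.3, 2.4]
width: 0.002
```

Contact: 2.4 N at z 0.1017, in line with the spring starting.

Emit:
drive_tool:
  series:
    - [0, 0.001, 0, 0]
    - [0, 0.002, 0, 0]
    - [0, 0.003, 0, 0]
    - [0, 0.004, 0, 0]
    - [0, 0.004, 0, 0]
    - [0, 0.004, 0, 0]

```text
time_s: 3.72
position: [0.6026, 0.076, 0.0975]
eef_rot: [-0.437, 0.437, 0.556, -0.556]
force: [0.3, -0.4, 4.4]
width: 0.0
```

Emit:
drive_tool:
  series:
    - [0, 0.001, 0, 0]
    - [0, 0.002, 0, 0]
    - [0, 0.002, 0, 0]
    - [0, 0.002, 0, 0]

```text
time_s: 4.05
position: [0.6026, 0.076, 0.0961]
eef_rot: [-0.436, 0.437, 0.556, -0.556]
force: [-0.5, -0.6, 7.3]
width: 0.001
```

Emit:
drive_tool:
  series:
    - [0, 0.001, 0, 0]
    - [0, 0.001, 0, 0]
    - [0, 0.001, 0, 0]
    - [0, 0.001, 0, 0]

```text
time_s: 4.38
position: [0.6027, 0.076, 0.096]
eef_rot: [-0.436, 0.437, 0.557, -0.556]
force: [-2.6, -0.8, 10.9]
width: 0.003
```

At the stop (force rises to 11 N with no further travel). Now I lift off and move back in front of the tab.

Emit:
drive_tool:
  series:
    - [0, -0.003, 0, 0]
    - [0, -0.008, 0, 0]
    - [0, -0.02, 0, 0]
    - [0, -0.045, 0, 0]
    - [0, -0.07, 0, 0]
    - [0, -0.09, 0.01, 0]
    - [0, -0.1, 0.04, 0]
    - [0, -0.1, 0.075, 0]
    - [0, -0.1, 0.11, 0]
    - [0, -0.1, 0.14, 0]
    - [0, -0.1, 0.15, 0]
    - [0, -0.1, 0.15, 0]

```text
time_s: 5.38
position: [0.4535, 0.0399, 0.1938]
eef_rot: [0.438, -0.436, -0.555, 0.557]
force: [-0.3, -0.3, -0.1]
width: 0.002
```

Emit:
drive_tool:
  series:
    - [0, 0, 0, 0]
    - [0, 0, 0, 0]

```text
time_s: 5.55
position: [0.4578, 0.0407, 0.1942]
eef_rot: [-0.437, 0.437, 0.556, -0.556]
force: [-0.2, -0.4, -0.2]
width: 0.001
```

Run:
```python
from h import *
s=ctrl.observe();print(s["position"],s["force"],R.from_quat(s["eef_rot"],scalar_first=True).as_matrix().round(4))
np.savez("pose3.npz",p=s["position"],q=s["eef_rot"])
a=ctrl.capture("wrist");b=ctrl.capture("side")
cv2.imwrite("pics/w3.png",a);cv2.imwrite("pics/s3.png",cv2.resize(b[150:300,230:420],(760,600),interpolation=cv2.INTER_CUBIC))
```

```text
[0.457828   0.04067748 0.19424716] [-0.21039413 -0.35269704 -0.24345786] [[-2.372e-01  8.000e-04 -9.715e-01]
 [ 9.715e-01  2.000e-04 -2.372e-01]
 [ 0.000e+00 -1.000e+00 -8.000e-04]]
```

View pics/w3.png

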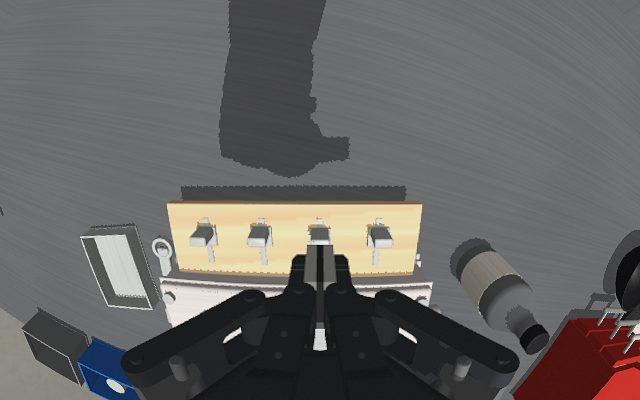

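View pics/s3.png

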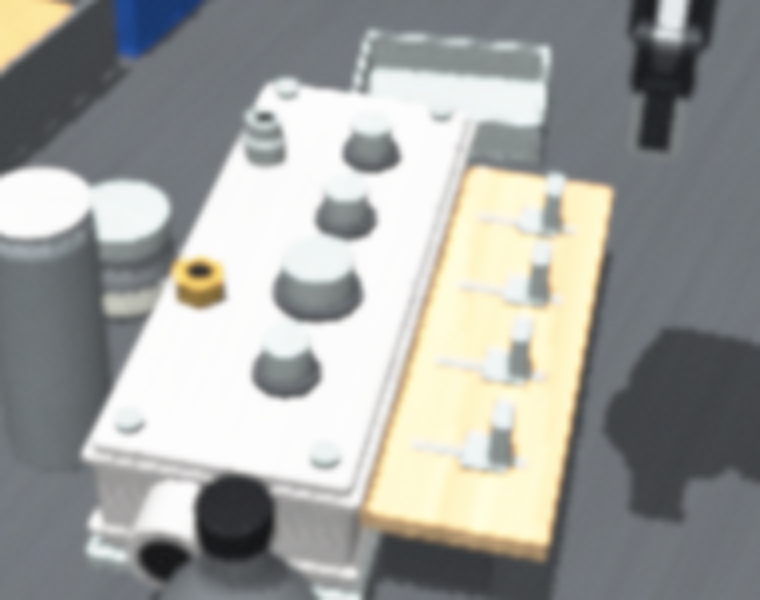

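Emit:
drive_tool:
  series:
    - [0, 0.03, 0, 0]
    - [0, 0.06, 0, 0]
    - [0, 0.09, 0, 0]
    - [0, 0.11, 0, 0]
    - [0, 0.12, 0, 0]
    - [0, 0.127, 0, 0]
    - [0, 0.127, 0, 0]
    - [0, 0.127, 0, 0]
    - [0, 0.127, 0, 0]

```text
time_s: 6.4
position: [0.4578, 0.0406, 0.0681]
eef_rot: [-0.436, 0.437, 0.557, -0.556]
force: [0.5, -0.4, 0.1]
width: 0.003
```

Run:
```python
from h import *
s=ctrl.observe();print(s["position"],s["force"],R.from_quat(s["eef_rot"],scalar_first=True).as_matrix().round(4))
d=s["position"][:2]-[.603,.0766];print(d@[.972,.235],d@[-.235,.972])
a=ctrl.capture("wrist")
cv2.imwrite("pics/w4.png",a)
```

```text
[0.4578154  0.04060935 0.06806398] [ 0.49145261 -0.35494726  0.13550719] [[-2.372e-01  1.700e-03 -9.715e-01]
 [ 9.715e-01  2.000e-04 -2.372e-01]
 [-2.000e-04 -1.000e+00 -1.700e-03]]
-0.14957723666093511 -0.0008645306180181736
```

View pics/w4.png

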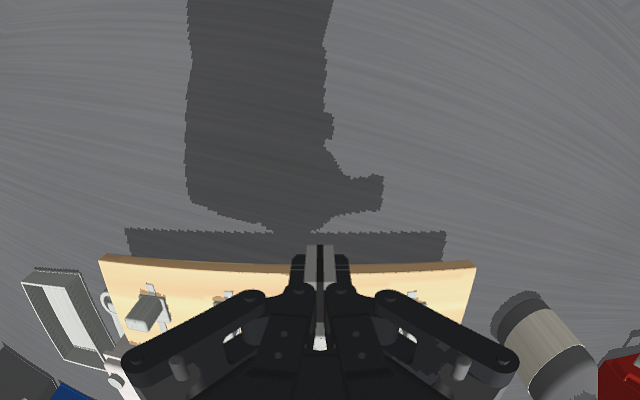

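Emit:
drive_tool:
  series:
    - [0.001, 0.001, -0.01, 0]
    - [0.001, 0.001, -0.02, 0]
    - [0.001, 0.001, -0.026, 0]
    - [0.001, 0.001, -0.03, 0]
    - [0.001, 0.001, -0.034, 0]
    - [0.001, 0.001, -0.037, 0]
    - [0.001, 0.001, -0.04, 0]
    - [0.001, 0.001, -0.04, 0]
    - [0.001, 0.001, -0.04, 0]

```text
time_s: 7.2
position: [0.4954, 0.0509, 0.0662]
eef_rot: [-0.437, 0.437, 0.556, -0.556]
force: [0.1, 0.6, -0.8]
width: -0.001
```

Emit:
drive_tool:
  series:
    - [0, 0, -0.003, 0]
    - [0, 0, -0.006, 0]
    - [0, 0, -0.009, 0]
    - [0, 0, -0.011, 0]
    - [0, 0, -0.012, 0]

```text
time_s: 7.62
position: [0.5071, 0.0538, 0.0662]
eef_rot: [0.437, -0.437, -0.556, 0.556]
force: [-1.5, -0.3, 0.1]
width: -0.001
```

Run:
```python
from h import *
s=ctrl.observe();print(s["position"],s["force"])
d=s["position"][:2]-[.603,.0766];print(d@[.972,.235],d@[-.235,.972])
b=ctrl.capture("side")
cv2.imwrite("pics/s5.png",cv2.resize(b[150:300,230:420],(760,600),interpolation=cv2.INTER_CUBIC))
```

```text
[0.50713569 0.05380144 0.06618035] [-1.48681772 -0.33310283  0.05468049]
-0.0985377662048998 0.0003679141564489688
```

View pics/s5.png

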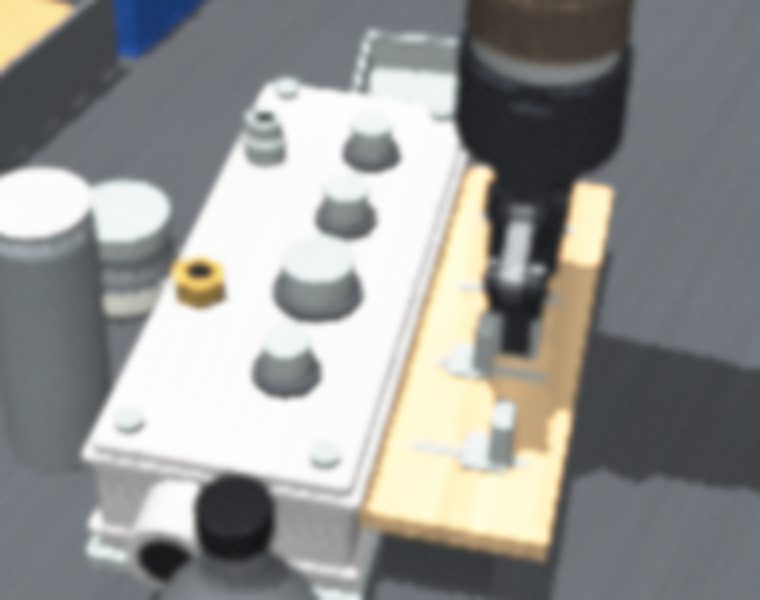

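Contact is made and the tab is moving. I push on gently to the stop.

Emit:
drive_tool:
  series:
    - [0, 0, -0.001, 0]
    - [0, 0, -0.002, 0]
    - [0, 0, -0.003, 0]
    - [0, 0, -0.003, 0]
    - [0, 0, -0.003, 0]

```text
time_s: 8.08
position: [0.5099, 0.0545, 0.0662]
eef_rot: [-0.437, 0.437, 0.556, -0.556]
force: [0.1, -0.9, -0.0]
width: 0.004
```

Emit:
drive_tool:
  series:
    - [0, 0, -0.001, 0]
    - [0, 0, -0.002, 0]
    - [0, 0, -0.002, 0]
    - [0, 0, -0.002, 0]

```text
time_s: 8.42
position: [0.5107, 0.0547, 0.0662]
eef_rot: [0.437, -0.436, -0.556, 0.557]
force: [-5.1, -1.9, 2.2]
width: -0.005
```

Emit:
drive_tool:
  series:
    - [0, 0, -0.001, 0]
    - [0, 0, -0.0015, 0]
    - [0, 0, -0.0015, 0]
    - [0, 0, -0.0015, 0]

```text
time_s: 8.75
position: [0.5107, 0.0547, 0.0661]
eef_rot: [0.438, -0.436, -0.555, 0.557]
force: [-8.3, -2.4, 5.1]
width: -0.0
```

At the stop: no further travel, and the force is rising. I back off and then go up.

Emit:
drive_tool:
  series:
    - [0, 0, 0.005, 0]
    - [0, 0, 0.015, 0]
    - [0, 0, 0.03, 0]
    - [0, -0.01, 0.04, 0]
    - [0, -0.04, 0.045, 0]
    - [0, -0.08, 0.05, 0]
    - [0, -0.11, 0.07, 0]
    - [0, -0.14, 0.09, 0]
    - [0, -0.16, 0.11, 0]
    - [0, -0.16, 0.13, 0]
    - [0, -0.16, 0.13, 0]
    - [0, -0.16, 0.13, 0]

```text
time_s: 9.75
position: [0.3878, 0.0245, 0.2272]
eef_rot: [-0.436, 0.438, 0.557, -0.555]
force: [0.4, 0.1, 0.6]
width: 0.002
```

Emit:
drive_tool:
  series:
    - [0, 0, 0, 0]
    - [0, 0, 0, 0]
    - [0, 0, 0, 0]

```text
time_s: 10.0
position: [0.3876, 0.0246, 0.2257]
eef_rot: [0.437, -0.436, -0.556, 0.556]
force: [-0.2, 0.8, 0.6]
width: -0.003
```

Run:
```python
from h import *
s=ctrl.observe();print(s["time_s"],s["position"],s["force"])
np.savez("pose6.npz",p=s["position"],q=s["eef_rot"])
a=ctrl.capture("wrist");b=ctrl.capture("side");t=ctrl.capture("top")
cv2.imwrite("pics/w6.png",a);cv2.imwrite("pics/s6.png",cv2.resize(b[150:300,230:420],(760,600),interpolation=cv2.INTER_CUBIC))
cv2.imwrite("pics/t6.png",cv2.resize(t[140:290,210:400],(760,600),interpolation=cv2.INTER_CUBIC))
```

```text
10.0 [0.38757364 0.02463015 0.22568114] [-0.22907923  0.80386475  0.55057254]
```

View pics/w6.png

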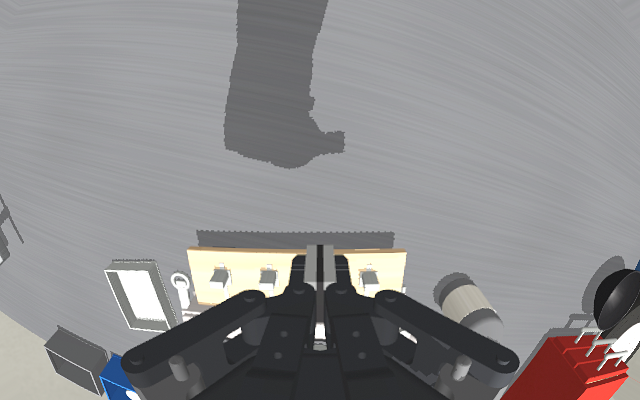

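View pics/s6.png

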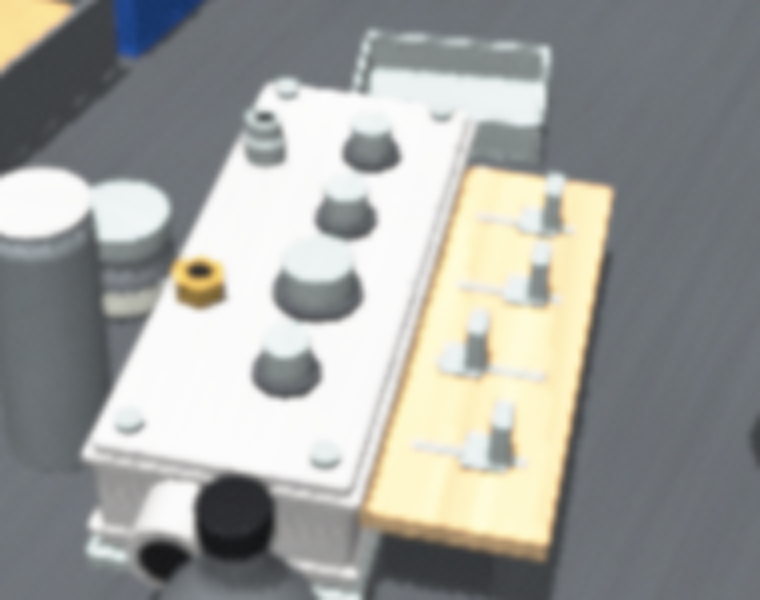

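View pics/t6.png

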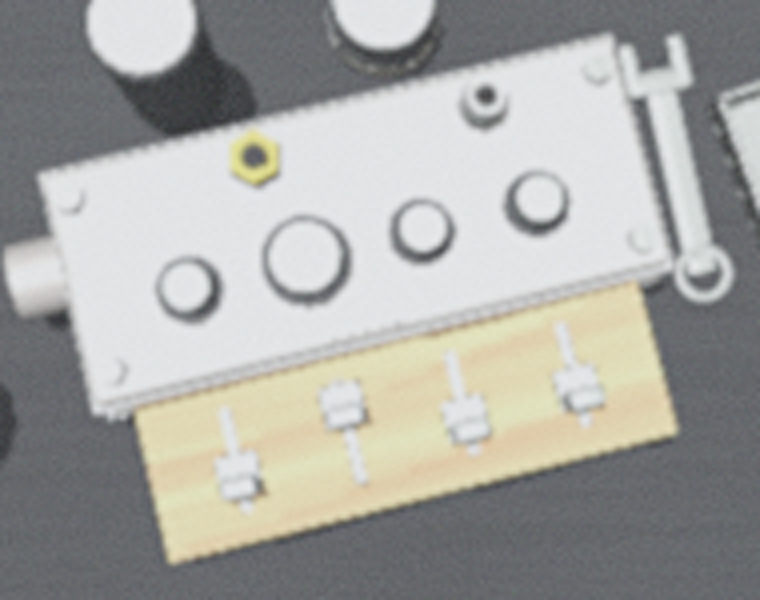

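The tab now covers the tappet end of its slot. The wide tappet is back up, and everything else stands where it was in the first pictures.

```bash
python3 -c "
from plant import ctrl
print(ctrl.sign_off())"
```

```text
the job is handed in; nothing more can be done
None
```

I pressed the wide tappet, the second from the pipe end (head y = +30 mm), down to its stop and let it spring back. I then pushed its tally tab fully in, drew clear and handed the job in at about 10 s of the 48 s allowed.

- **Tappet:** with the fingertips shut, contact came near the 104 mm rest height. Travel stopped at 96.0 mm, 8 mm down, with about 11 N on the tool. In the pictures after I lifted off, it stands as it did at the start.
- **Tab:** I pushed it at 66 mm above the bench. It stopped with about 9 N on the tool and no further travel. The final pictures show it at the tappet end of its slot.
- **Everything else:** in the last side and top pictures, the other three tappets and tabs, the socket, nut, spray can, jar and spanner match the first ones. The parts of the tray and oil bottle that show there look unmoved too. The force on the tool is back near zero.
- **Disagreements:** the position estimates from the cameras differed by 2–3 mm. One move also read 3–4 mm off to the side above the tappet, and I corrected it before pressing.

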